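# Bring the flanged housing's loading slide forward

## Robot

A 6-joint arm with a two-finger parallel gripper is mounted at the origin on a cart in front of the work surface, level with it; the furniture and walls round the work are solid. World frame = base frame: x ahead of the robot, y to its left, z up, the work surface at z = 0. Lengths are in m, angles in rad, forces in N, time in s.
With the tool pointing down it reaches from about 0.375 to 0.925 m from the base axis. Payload 5.7 kg.
Tool frame: the origin (TCP) lies at the very end of the fingers, on their centre line; the grasp point (between the pads) lies 19 mm behind it; z points along the fingers, y is the direction in which the jaws open and shut (so a half turn about z gives the same grasp; the last joint's range is limited). The gripper opens to 85 mm and grips with 20 to 120 N. Pads are 22 mm wide; open, the fingers measure 114 mm over their backs; the gripper's body (76 mm by 85 mm) begins 54 mm behind the grasp point. The pads swing forward as they close: fully open they stand 13 mm farther back than shut.
Start: joints at [-1.425, 0.359, 1.51, -0, 1.272, -0.115], TCP at [0.155, -0.58, 0.231] pointing down, gripper open.
Joint ranges: [-2.97, 2.97], [-1.01, 2.36], [0.21, 2.38], [-0.96, 4.11], [0.2, 2.71], [-2.98, 2.98]. Speed limits (rad/s): [2.39, 2.39, 3.14, 3.14, 3.14, 3.14].

## Interface

Orientations are given as a 3x3 rotation matrix whose columns are the frame's x, y, z axes.
In Python, from plant import manip gives the robot as it stands. The module is installed in compiled form; this text tells all that it offers.
- The arm moves only by the tool move_arm, never from a script. Its argument "steps" is text: rows parted by semicolons, each of 7 numbers parted by spaces: the opening, from 0 (shut) to 1 (fully open), then the shift along the tool's x, y, z in mm, then the turn, a rotation vector about the tool's x, y, z in degrees. A call has 1 to 5 rows; each row shifts and turns the commanded pose from where the row before left it, along the tool's axes as they then stand; what a row does not reach is not made up. A row lasts 1/12 s, in which the tool goes at most 41.7 mm and 7.16 degrees, less where a joint would pass 70% of its speed; a pose out of reach is approached as far as the arm can. A call is refused whole if a number of a shift passes 41.7 or a number of a turn 7.16, either way. A call with a gripper value outside its range is refused whole. The fingers move at their own pace and stop on an object; the grip force is fixed at half the most. Time passes only in rows, so rows that do not move let the fingers close. It gives the time, the measured TCP pose, the force and the opening at its end, in the units of the state.
- manip.sense(): the state, without advancing time (a new reading comes with each control period).
- manip.get_image(name): name is "side" or "top"; returns (picture, depth): 420x560x3 uint8, red, green, blue; 420x560 float32, m along the optical axis (not along the pixel's ray), 0 where there is no reading.
- manip.camera_params(name): a dict with "fx", "fy", "cx", "cy" (pixels), "dist" ([k1, k2, p1, p2, k3] as OpenCV has them; the pictures are not rectified), "R" (3x3) and "t" (3): a world point X has camera coordinates R X + t. Camera axes: x right, y down, z forward; pixel columns grow to the right and rows downward; lengths in m; the calibration is good to about 2 mm. A picture is of the moment at which its call begins. camera_params takes no time and is no camera call.
- manip.finish_job(): hands the job in, once; it reports no verdict.
The state is a dict: "time": time; "joints": joint angles; "joint_vel": joint speeds; "tau": joint torques, N m; "eef_pos": TCP position; "tcp_rot": TCP orientation; "ft_force": force on the tool from outside, world axes, zero at the start; "ft_torque": the same for the moment, N m; "gripper_width": opening from 0.0 (shut) to 1.0 (fully open).
Only numpy, scipy, OpenCV 4.12 (cv2) and the standard library are available. Lean on these libraries where they do the work, as an engineer would, in place of code of your own. Each camera call takes 0.05 s, during which the arm holds its last target. There are 200 camera calls.

## Task

Three loading slides stand on the surface plate; the empty one has been left standing out. First push the empty slide fully home with a fingertip against its front, then hook a fingertip behind the yellow lip of the slide that carries the flanged housing (wide foot, narrow neck) and draw it out towards you to its stop. Do not pinch the lip of either slide between the fingers; keep both housings standing in their nests, and leave the slide with the plain drum-shaped housing and the loose blocks beside the work where they are.

Things in the scene. Friction and masses are not known exactly. Their poses are not given: they have to be found in the camera images.
- empty_lip_top (a point): top centre of the lip of the slide that is empty (no housing in its nest), 42 mm above the surface plate. Lip: yellow upright plate 92 mm wide (y), 6 thick, with a 6 mm black rubber pad on its front (robot side). The point is on the seam: pad front 6 mm before it, lip back 6 mm behind it. x points inward along the rail (the way home), z up; each unit has its own yaw. The surface before the lip is clear
- empty_slide (a joint): how far the loading slide that is empty (no housing in its nest) is drawn out, in m: 0 fully home, 0.085 at its outer stop; it grows as the slide comes towards the robot (along the lip's -x). Slides stiffly with about 2 N friction, and stays where it is left
- flanged_lip_top (a point): top centre of the lip of the slide that carries the flanged housing, 42 mm above the surface plate. Lip: yellow upright plate 92 mm wide (y), 6 thick, with a 6 mm black rubber pad on its front (robot side). The point is on the seam: pad front 6 mm before it, lip back 6 mm behind it. x points inward along the rail (the way home), z up; each unit has its own yaw. The surface before the lip is clear
- flanged_slide (a joint): how far the loading slide that carries the flanged housing is drawn out, in m: 0 fully home, 0.085 at its outer stop; it grows as the slide comes towards the robot (along the lip's -x). Slides stiffly with about 2 N friction, and stays where it is left
- plain_lip_top (a point): top centre of the lip of the slide that carries the plain housing, 42 mm above the surface plate. Lip: yellow upright plate 92 mm wide (y), 6 thick, with a 6 mm black rubber pad on its front (robot side). The point is on the seam: pad front 6 mm before it, lip back 6 mm behind it. x points inward along the rail (the way home), z up; each unit has its own yaw. The surface before the lip is clear
- plain_slide (a joint): how far the loading slide that carries the plain housing is drawn out, in m: 0 fully home, 0.085 at its outer stop; it grows as the slide comes towards the robot (along the lip's -x). Slides stiffly with about 2 N friction, and stays where it is left
- flanged_well (a point): floor centre of the open finger well right behind the lip of the slide that carries the flanged housing, 29 mm inward of the lip point; well 46 mm long (x), 56 wide, floor 18 mm above the surface plate, so the lip stands 24 mm above it; at its inner end is the nest's low black wall, 7 mm high. Moves with the slide
- flanged_center (a point): centre, half-way up, of the flanged housing: turned aluminium part with a 46 mm wide flange at its foot and a narrower neck, 34 mm high, loose, standing in its slide's nest 80 mm inward of the lip point, its centre 35 mm above the surface plate
- plain_center (a point): centre, half-way up, of the plain housing: straight turned aluminium drum, 46 mm diameter, 38 mm high, loose, standing in its slide's nest 80 mm inward of the lip point, its centre 37 mm above the surface plate
- flanged_nest (a point): centre of the nest floor of the slide that carries the flanged housing: a pocket 48 mm square with walls 7 mm high; moves with the slide
- plain_nest (a point): centre of the nest floor of the slide that carries the plain housing: a pocket 48 mm square with walls 7 mm high; moves with the slide
- vb_a: loose steel V-block, 33 x 40 x 34 mm, standing to the left of the slides; origin at the centre of its underside
- vb_b: loose steel V-block, 33 x 40 x 34 mm, standing to the right of the slides; origin at the centre of its underside
- gb: loose steel gauge block lying flat, 35 x 20 x 9 mm, to the left of the slides; origin at the centre of its underside
Mind the look-alikes: they are no part of the job. Leave any blue look-alike of the part that bears plain_center alone.

How it is judged:
By the outcome, as a careful person would: the job done as asked, in the order asked, and still so for the second after the job is handed in, with the robot touching nothing.
It also fails if it takes over 45 s, if anything falls off the work surface, if the arm or the gripper's body presses on something with over 40 N, if the wrist force passes 120 N, or if a joint passes its speed limit or range.

## Working session

There is one attempt and no reset: what is moved stays moved. The work goes in short steps, Python scripts to look and compute and a tool call to move; the robot and the scene stay as the last step left them, time stands still between calls to the robot, and variables do not carry over. Pictures are saved under pics/ and viewed, on a budget of 10 in all, crops included, one or two more only if the job needs it, and the job is handed in when it is done.

Besides the shell and the picture viewer there is one more tool, called after "Emit:" as name(argument=value, ...) on one line, values as JSON. move_arm: Moves the arm, as the interface text tells. Its arguments: {"type":"object","properties":{"steps":{"type":"string"}},"required":["steps"]}

```bash
mkdir -p pics; cat > h.py <<'E'
import numpy as np, cv2
from plant import manip
def cam(n):
    c=manip.camera_params(n); K=np.array([[c["fx"],0,c["cx"]],[0,c["fy"],c["cy"]],[0,0,1]]); return K,np.array(c["dist"]),np.array(c["R"]),np.array(c["t"])
def ray(n,uv,z):
    K,d,R,t=cam(n); uv=np.array(uv,float).reshape(-1,1,2)
    p=cv2.undistortPoints(uv,K,d).reshape(-1,2); D=np.c_[p,np.ones(len(p))]@R; o=-R.T@t
    return o+D*((z-o[2])/D[:,2])[:,None]
def world(n,depth):
    K,d,R,t=cam(n); h,w=depth.shape; g=np.mgrid[0:h,0:w]; uv=np.stack([g[1],g[0]],-1).reshape(-1,1,2).astype(float)
    p=cv2.undistortPoints(uv,K,d).reshape(-1,2); P=np.c_[p,np.ones(len(p))]*depth.reshape(-1,1)
    return ((P-t)@R).reshape(h,w,3)
E
python3 - <<'E'
from h import *
for n in("top","side"):
    im,d=manip.get_image(n); np.savez(f"pics/{n}0.npz",im=im,d=d); cv2.imwrite(f"pics/{n}0.png",im[...,::-1])
    K,_,R,t=cam(n); print(n,(-R.T@t).round(3),R.round(2).tolist(),K[0,0])
    W=world(n,d); hsv=cv2.cvtColor(im,cv2.COLOR_RGB2HSV); m=cv2.inRange(hsv,(20,110,80),(35,255,255))
    k,l,s,c=cv2.connectedComponentsWithStats(m)
    for i in range(1,k):
        if s[i,4]>40: 
            w=W[(l==i)&(d>0)]; print(s[i],c[i].round(),np.percentile(w,[2,50,98],axis=0).round(3).tolist())
print(manip.sense())
E
```

```text
top [ 0.478 -0.013  0.97 ] [[0.01, -1.0, -0.01], [-1.0, -0.01, -0.09], [0.09, 0.01, -1.0]] 378.98244677402823
[195 198  38   6 103] [214. 201.] [[0.582, 0.116, 0.037], [0.587, 0.159, 0.041], [0.595, 0.204, 0.045]]
[323 209  37   3 110] [341. 210.] [[0.564, -0.199, 0.037], [0.566, -0.155, 0.041], [0.569, -0.112, 0.045]]
[252 222  37   6 102] [270. 225.] [[0.524, -0.025, 0.037], [0.529, 0.019, 0.041], [0.535, 0.063, 0.045]]
[431 265  14  14 150] [438. 272.] [[0.4, -0.411, 0.036], [0.416, -0.395, 0.04], [0.431, -0.38, 0.043]]
side [0.183 0.687 0.672] [[-0.88, -0.47, -0.02], [-0.27, 0.53, -0.8], [0.38, -0.71, -0.6]] 400.9632387389296
[296 186  16  26  68] [303. 197.] [[0.562, -0.215, 0.002], [0.564, -0.145, 0.039], [0.587, -0.11, 0.042]]
[276 224  22  30  98] [286. 236.] [[0.522, -0.06, -0.002], [0.529, 0.022, 0.039], [0.554, 0.066, 0.043]]
[226 249  20  36 107] [235. 265.] [[0.58, 0.088, -0.0], [0.586, 0.167, 0.039], [0.62, 0.207, 0.043]]
{'time': 0.1, 'joints': array([-1.42510331e+00,  3.59440657e-01,  1.51136162e+00,  5.92494364e-06,
        1.27251833e+00, -1.15159071e-01]), 'joint_vel': array([ 0.00023868, -0.00064528, -0.00323019,  0.00188406,  0.00072413,
       -0.00144553]), 'tau': array([ 3.75972177e-04, -5.28651845e+01, -2.79349351e+01, -8.64389358e-05,
        5.02914801e-03,  6.03692722e-07]), 'eef_pos': array([ 0.15460916, -0.57907509,  0.23051884]), 'tcp_rot': array([[ 9.66171048e-01,  2.57902010e-01, -2.45257910e-04],
       [ 2.57902046e-01, -9.66169555e-01,  1.71047003e-03],
       [ 2.04172933e-04, -1.71585914e-03, -9.99998507e-01]]), 'ft_force': array([-0.81987881, -0.24849514,  0.29748275]), 'ft_torque': array([ 0.03156173,  0.00979192, -0.00281639]), 'gripper_width': 0.9983079636869088}
```

View pics/top0.png

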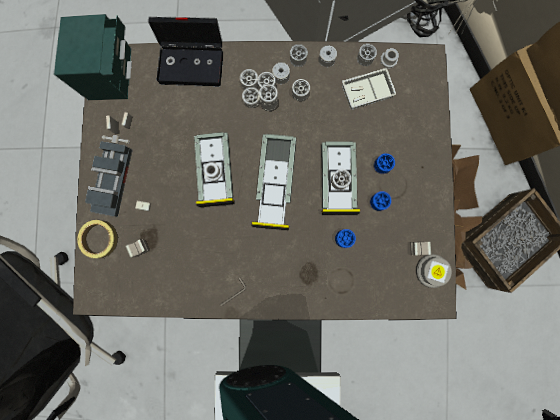

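View pics/side0.png

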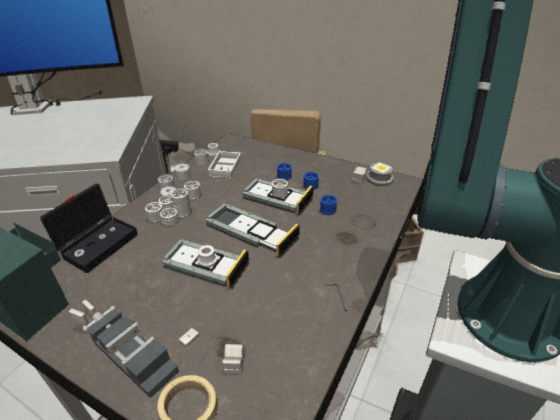

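The top view shows the empty slide in the middle (lip at about 270,225), with the left housing at (213,171) and the right one at (341,181). Next I'll check which housing is flanged and get the lip poses.

```bash
python3 - <<'E'
from h import *
a=np.load("pics/top0.npz"); b=np.load("pics/side0.npz")
def crop(im,x,y,w=70,h=50): return cv2.resize(im[y-h//2:y+h//2,x-w//2:x+w//2],(392,280),interpolation=cv2.INTER_CUBIC)
v=np.vstack([np.hstack([crop(a["im"],213,171),crop(a["im"],341,181)]),np.hstack([crop(b["im"],206,257),crop(b["im"],280,190)])])
cv2.imwrite("pics/crop.png",v[...,::-1])
im,d=a["im"],a["d"]; W=world("top",d)
hsv=cv2.cvtColor(im,cv2.COLOR_RGB2HSV); m=cv2.inRange(hsv,(20,110,80),(35,255,255))
k,l,s,c=cv2.connectedComponentsWithStats(m)
for i in range(1,k):
    if s[i,4]<90 or s[i,2]<30: continue
    y,x=np.where(l==i); P=ray("top",np.c_[x,y],.042)
    f=np.polyfit(P[:,1],P[:,0],1); print("lip mean",P.mean(0).round(4),"yaw deg",np.degrees(-np.arctan(f[0])).round(2),"y range",P[:,1].min().round(4),P[:,1].max().round(4))
# housing height profile
for n,(cx,cy) in dict(L=(213,171),R=(341,181)).items():
    w=W[cy-20:cy+20,cx-20:cx+20].reshape(-1,3)
    for lo,hi in((.02,.035),(.04,.048),(.048,.053),(.053,.06)):
        q=w[(w[:,2]>lo)&(w[:,2]<hi)]; 
        if len(q): print(n,lo,hi,len(q),q[:,:2].mean(0).round(3),np.ptp(q[:,:2],axis=0).round(3))
# green rails: yaw
g=cv2.inRange(hsv,(40,15,80),(90,120,220)); k,l,s,c=cv2.connectedComponentsWithStats(g)
for i in range(1,k):
    if s[i,4]>60 and 180<c[i][0]<370 and 120<c[i][1]<240:
        y,x=np.where(l==i); P=ray("top",np.c_[x,y],.02); vx,vy,_,_=cv2.fitLine(P[:,:2].astype(np.float32),cv2.DIST_HUBER,0,.01,.01).ravel(); print("rail",s[i],P.mean(0).round(3),np.degrees(np.arctan(vy/vx)).round(2))
E
```

```text
lip mean [0.5876 0.1593 0.042 ] yaw deg 5.82 y range 0.114 0.2063
lip mean [ 0.5662 -0.1555  0.042 ] yaw deg 0.41 y range -0.1997 -0.1107
lip mean [0.5294 0.0197 0.042 ] yaw deg -5.18 y range -0.0248 0.0637
L 0.02 0.035 453 [0.663 0.165] [0.102 0.093]
L 0.04 0.048 20 [0.663 0.163] [0.03 0.03]
L 0.048 0.053 90 [0.664 0.169] [0.033 0.035]
L 0.053 0.06 26 [0.665 0.168] [0.03  0.035]
R 0.02 0.035 422 [ 0.641 -0.153] [0.101 0.087]
R 0.04 0.048 53 [ 0.645 -0.157] [0.041 0.04 ]
R 0.048 0.053 77 [ 0.643 -0.153] [0.043 0.042]
R 0.053 0.06 92 [ 0.644 -0.154] [0.043 0.044]
rail [194 132  39  68 787] [0.688 0.169 0.02 ] -14.98
rail [256 134  40  69 779] [0.686 0.006 0.02 ] 15.3
rail [322 142  35  66 764] [ 0.669 -0.155  0.02 ] 22.94
```

View pics/crop.png

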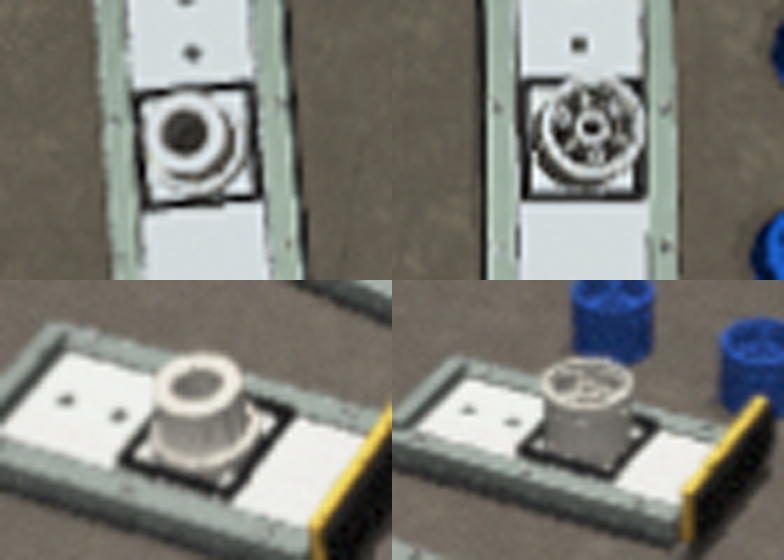

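The left housing is the flanged one: its neck is about 33 mm wide over a wider foot. The right one is the plain drum. I'll shut the gripper and align it with the empty slide's yaw (-5.2°).

Emit:
move_arm(steps="0 0 0 0 0 0 6.7; 0 0 0 0 0 0 6.7; 0 0 0 0 0 0 6.7; 0 0 0 0 0 0 0; 0 0 0 0 0 0 0")

```text
time: 0.52
eef_pos: [0.1547, -0.5794, 0.2309]
tcp_rot: [[0.996, -0.086, -0.0], [-0.086, -0.996, 0.001], [-0.0, -0.001, -1.0]]
ft_force: [-0.6, -0.2, -0.1]
gripper_width: 0.299
```

```bash
cat >> h.py <<'E'
def go(target,s=None):
    s=manip.sense(); R=s["tcp_rot"]; e=R.T@(np.array(target)-s["eef_pos"])
    print("t",round(s["time"],2),"pos",s["eef_pos"].round(4),"yaw",np.degrees(np.arctan2(R[1,0],R[0,0])).round(2),"zx",R[:2,2].round(4),"F",s["ft_force"].round(1),"w",round(s["gripper_width"],2)); print("tool shift mm",(e*1e3).round(1))
def lip(c,yaw,dx,z,dy=0):
    a=np.radians(yaw); return [c[0]+dx*np.cos(a)-dy*np.sin(a),c[1]+dx*np.sin(a)+dy*np.cos(a),z]
E
python3 -c "
from h import *
go(lip((.5294,.0197),-5.2,-.055,.15))"
```

```text
t 0.52 pos [ 0.1547 -0.5794  0.2309] yaw -4.96 zx [-0.0001  0.001 ] F [-0.6 -0.2 -0.1] w 0.3
tool shift mm [ 266.6 -629.4   81.4]
```

Emit:
move_arm(steps="0 20 -29 0 0 0 0; 0 20 -29 0 0 0 0; 0 20 -29 0 0 0 0; 0 20 -29 0 0 0 0; 0 20 -29 0 0 0 0")

```text
time: 0.93
eef_pos: [0.268, -0.4428, 0.2311]
tcp_rot: [[0.996, -0.087, -0.0], [-0.087, -0.996, 0.0], [-0.0, -0.0, -1.0]]
ft_force: [0.3, 0.6, -0.2]
gripper_width: -0.0
```

Emit:
move_arm(steps="0 17 -32 0 0 0 0; 0 17 -32 0 0 0 0; 0 17 -32 0 0 0 0; 0 17 -32 0 0 0 0; 0 17 -32 0 0 0 0")

```text
time: 1.35
eef_pos: [0.367, -0.2909, 0.2314]
tcp_rot: [[0.996, -0.086, 0.0], [-0.086, -0.996, -0.0], [0.0, -0.0, -1.0]]
ft_force: [1.0, 0.5, 1.1]
gripper_width: -0.003
```

Emit:
move_arm(steps="0 10 -32 8 0 0 0; 0 10 -32 8 0 0 0; 0 10 -32 8 0 0 0; 0 10 -32 8 0 0 0; 0 10 -32 8 0 0 0")

```text
time: 1.77
eef_pos: [0.4309, -0.1361, 0.1911]
tcp_rot: [[0.996, -0.086, 0.0], [-0.086, -0.996, -0.0], [0.0, 0.0, -1.0]]
ft_force: [-0.1, 0.6, 0.1]
gripper_width: -0.0
```

Emit:
move_arm(steps="0 6 -32 8 0 0 0; 0 6 -32 8 0 0 0; 0 6 -32 8 0 0 0; 0 6 -32 8 0 0 0; 0 0 0 0 0 0 0")

```text
time: 2.18
eef_pos: [0.466, -0.0077, 0.1581]
tcp_rot: [[0.997, -0.083, -0.001], [-0.083, -0.997, 0.003], [-0.002, -0.002, -1.0]]
ft_force: [0.5, 0.2, -0.6]
gripper_width: 0.001
```

```bash
python3 -c "
from h import *
go(lip((.5294,.0197),-5.2,-.055,.024))
im,d=manip.get_image('top'); cv2.imwrite('pics/t1.png',cv2.resize(im[150:290,190:380],None,fx=4,fy=4)[...,::-1])"
```

```text
t 2.18 pos [ 0.466  -0.0077  0.1581] yaw -4.74 zx [-0.0014  0.0025] F [ 0.5  0.2 -0.6] w 0.0
tool shift mm [  6.2 -32.6 134.2]
```

View pics/t1.png

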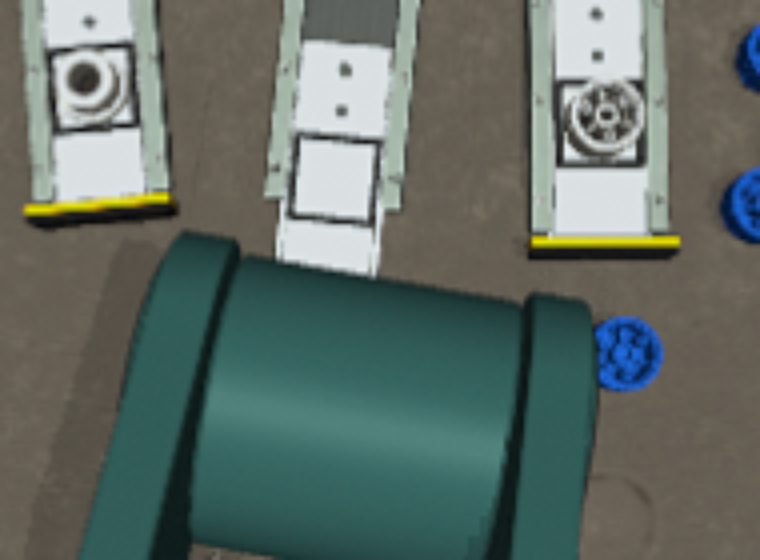

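The wrist hides the empty lip from above. The finger is over clear surface in front of it, so I'll align laterally and descend.

Emit:
move_arm(steps="0 0 -17 27 0 0 0; 0 0 -16 27 0 0 0; 0 0 0 27 0 0 0; 0 0 0 27 0 0 0; 0 0 0 26 0 0 0")

```text
time: 2.65
eef_pos: [0.4692, 0.0197, 0.0246]
tcp_rot: [[0.996, -0.087, 0.001], [-0.087, -0.996, -0.0], [0.001, 0.0, -1.0]]
ft_force: [0.7, 0.2, 0.1]
gripper_width: -0.001
```

Emit:
move_arm(steps="0 0 0 0 0 0 0; 0 8 0 0 0 0 0; 0 8 0 0 0 0 0; 0 8 0 0 0 0 0; 0 0 0 0 0 0 0")

```text
time: 3.07
eef_pos: [0.4978, 0.0175, 0.0273]
tcp_rot: [[0.996, -0.09, 0.007], [-0.09, -0.996, -0.001], [0.007, 0.0, -1.0]]
ft_force: [-0.1, -0.1, -0.1]
gripper_width: 0.003
```

```bash
python3 -c "
from h import *
go(lip((.5294,.0197),-5.2,-.02,.024))"
```

```text
t 3.07 pos [0.4978 0.0175 0.0273] yaw -5.16 zx [ 0.0071 -0.0007] F [-0.1 -0.1 -0.1] w 0.0
tool shift mm [11.3 -5.   3.4]
```

Emit:
move_arm(steps="0 4 -5 0 0 0 0; 0 5 0 0 0 0 0; 0 5 0 0 0 0 0; 0 5 0 0 0 0 0; 0 5 0 0 0 0 0")

```text
time: 3.48
eef_pos: [0.5165, 0.0214, 0.0253]
tcp_rot: [[0.996, -0.09, -0.002], [-0.09, -0.996, 0.0], [-0.002, -0.0, -1.0]]
ft_force: [-2.5, 1.4, 1.9]
gripper_width: -0.001
```

Emit:
move_arm(steps="0 6 0 0 0 0 0; 0 6 0 0 0 0 0; 0 6 0 0 0 0 0; 0 6 0 0 0 0 0; 0 0 0 0 0 0 0")

```text
time: 3.9
eef_pos: [0.5433, 0.0188, 0.0254]
tcp_rot: [[0.996, -0.09, 0.002], [-0.09, -0.996, -0.0], [0.002, -0.0, -1.0]]
ft_force: [0.3, 0.0, -0.1]
gripper_width: -0.0
```

```bash
python3 -c "
from h import *
go(lip((.5294,.0197),-5.2,-.02+.057,.024))"
```

```text
t 3.9 pos [0.5433 0.0188 0.0254] yaw -5.16 zx [ 0.0023 -0.0001] F [ 0.3  0.  -0.1] w -0.0
tool shift mm [23.1  0.3  1.4]
```

Emit:
move_arm(steps="0 5 0 0 0 0 0; 0 5 0 0 0 0 0; 0 4 0 0 0 0 0; 0 3 0 0 0 0 0; 0 0 0 0 0 0 0")

```text
time: 4.32
eef_pos: [0.5592, 0.0173, 0.0253]
tcp_rot: [[0.996, -0.09, 0.001], [-0.09, -0.996, -0.0], [0.001, -0.0, -1.0]]
ft_force: [-0.2, -0.2, 0.4]
gripper_width: -0.003
```

Emit:
move_arm(steps="0 2 0 0 0 0 0; 0 2 0 0 0 0 0; 0 2 0 0 0 0 0; 0 0 0 0 0 0 0")

```text
time: 4.65
eef_pos: [0.5629, 0.017, 0.0252]
tcp_rot: [[0.996, -0.09, -0.002], [-0.09, -0.996, 0.0], [-0.002, -0.0, -1.0]]
ft_force: [-4.5, -1.3, 2.9]
gripper_width: 0.003
```

```bash
python3 -c "
from h import *
go(lip((.5294,.0197),-5.2,-.02+.057,.024))"
```

```text
t 4.65 pos [0.5629 0.017  0.0252] yaw -5.15 zx [-0.0024  0.0002] F [-4.5 -1.3  2.9] w 0.0
tool shift mm [3.4 0.4 1.2]
```

Emit:
move_arm(steps="0 2 0 0 0 0 0; 0 0 0 0 0 0 0")

```text
time: 4.82
eef_pos: [0.5629, 0.0171, 0.025]
tcp_rot: [[0.996, -0.09, -0.006], [-0.09, -0.996, 0.001], [-0.006, -0.0, -1.0]]
ft_force: [-8.4, 0.5, 5.1]
gripper_width: 0.002
```

Emit:
move_arm(steps="0 2 0 0 0 0 0; 0 0 0 0 0 0 0")

```text
time: 4.98
eef_pos: [0.5629, 0.0171, 0.0248]
tcp_rot: [[0.996, -0.09, -0.009], [-0.09, -0.996, 0.001], [-0.009, -0.0, -1.0]]
ft_force: [-12.0, -0.4, 8.4]
gripper_width: 0.004
```

The position is stuck while the force rises, so the slide is against its home stop. I'll back off, lift, and go over to the flanged slide (yaw 5.8°, so an 11° turn).

Emit:
move_arm(steps="0 -10 0 0 0 0 0; 0 -20 0 0 0 0 0; 0 -20 0 -10 0 0 0; 0 0 0 -40 0 0 0; 0 0 0 -40 0 0 0")

```text
time: 5.4
eef_pos: [0.5154, 0.0214, 0.1147]
tcp_rot: [[0.996, -0.09, -0.004], [-0.09, -0.996, 0.001], [-0.004, -0.0, -1.0]]
ft_force: [1.9, -1.3, 0.3]
gripper_width: 0.0
```

Emit:
move_arm(steps="0 0 -10 -30 0 0 -5.5; 0 0 -20 0 0 0 -5.4; 0 0 -30 0 0 0 0; 0 0 -30 0 0 0 0; 0 0 0 0 0 0 0")

```text
time: 5.82
eef_pos: [0.5135, 0.1148, 0.1462]
tcp_rot: [[0.995, 0.102, 0.003], [0.102, -0.995, 0.003], [0.004, -0.002, -1.0]]
ft_force: [0.0, 1.0, 0.1]
gripper_width: -0.0
```

```bash
python3 - <<'E'
from h import *
im,d=manip.get_image("top"); cv2.imwrite('pics/t2.png',cv2.resize(im[120:260,170:380],None,fx=3.7,fy=3.7)[...,::-1])
hsv=cv2.cvtColor(im,cv2.COLOR_RGB2HSV); m=cv2.inRange(hsv,(20,110,80),(35,255,255))
k,l,s,c=cv2.connectedComponentsWithStats(m)
for i in range(1,k):
    if s[i,4]<20 : continue
    y,x=np.where(l==i); P=ray("top",np.c_[x,y],.042)
    f=np.polyfit(P[:,1],P[:,0],1); print(s[i],"lip mean",P.mean(0).round(4),np.degrees(-np.arctan(f[0])).round(2),P[:,1].min().round(4),P[:,1].max().round(4))
go(lip((.5876,.1593),5.8,.024,.12))
E
```

```text
[254 200  37   7 106] lip mean [0.5827 0.0149 0.042 ] -5.09 -0.0295 0.0594
[322 209  38   3 111] lip mean [ 0.5662 -0.1551  0.042 ] 0.49 -0.1997 -0.1083
[431 265  14  14 148] lip mean [ 0.4156 -0.3941  0.042 ] 0.63 -0.4104 -0.3773
t 5.87 pos [0.5136 0.1129 0.1459] yaw 5.92 zx [0.0028 0.0009] F [-0.1 -0.6 -1.1] w -0.0
tool shift mm [102.3 -38.4  26.3]
```

View pics/t2.png

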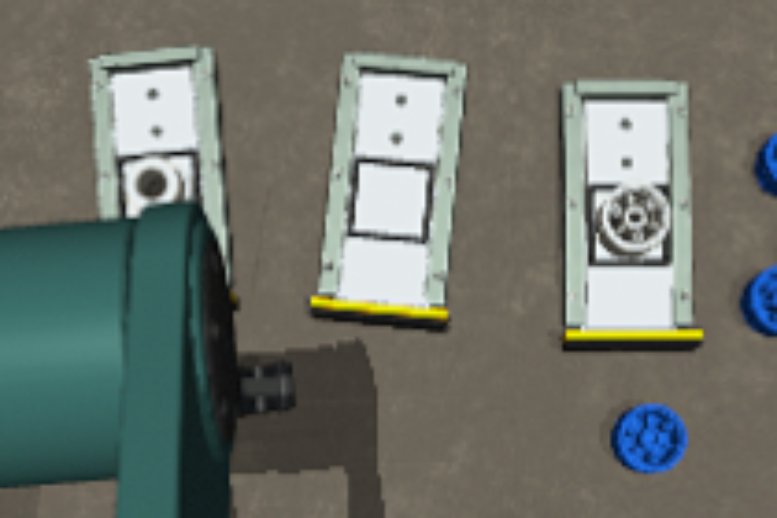

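The empty slide is home, its lip flush with the rail ends. I'll move over the flanged slide's finger well and lower.

Emit:
move_arm(steps="0 26 -13 0 0 0 0; 0 26 -13 0 0 0 0; 0 25 -12 0 0 0 0; 0 25 0 0 0 0 0; 0 0 0 20 0 0 0")

```text
time: 6.28
eef_pos: [0.6204, 0.1595, 0.1293]
tcp_rot: [[0.995, 0.1, 0.015], [0.1, -0.995, 0.002], [0.015, -0.0, -1.0]]
ft_force: [1.6, -0.2, 0.9]
gripper_width: 0.001
```

Emit:
move_arm(steps="0 0 0 20 0 0 0; 0 0 0 20 0 0 0; 0 0 0 0 0 0 0")

```text
time: 6.53
eef_pos: [0.6086, 0.1573, 0.0815]
tcp_rot: [[0.995, 0.099, -0.005], [0.099, -0.995, -0.001], [-0.005, 0.001, -1.0]]
ft_force: [-1.7, -0.4, -0.0]
gripper_width: 0.001
```

```bash
python3 -c "
from h import *
go(lip((.5876,.1593),5.8,.024,.027))
im,d=manip.get_image('side'); cv2.imwrite('pics/s3.png',cv2.resize(im[170:310,140:330],None,fx=4,fy=4)[...,::-1])"
```

```text
t 6.53 pos [0.6086 0.1573 0.0815] yaw 5.71 zx [-0.0054 -0.0011] F [-1.7 -0.4 -0. ] w 0.0
tool shift mm [ 3.6 -4.1 54.5]
```

View pics/s3.png

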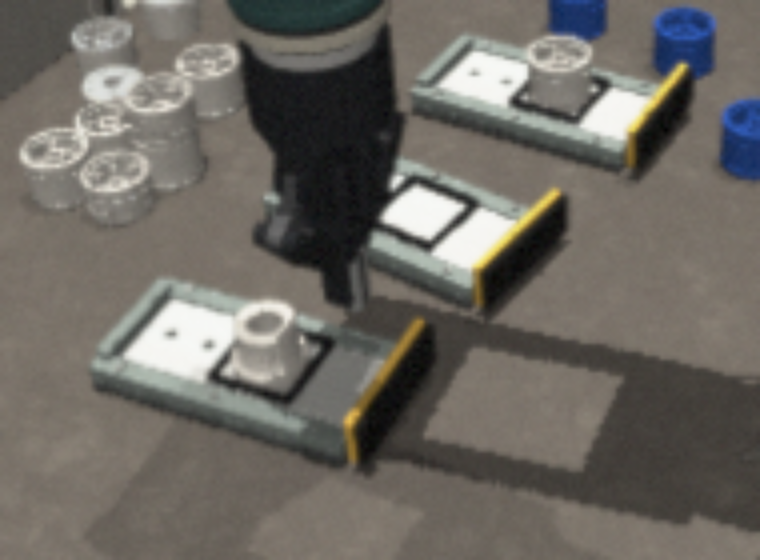

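The side picture shows the finger at (345,300) above the well, between the lip and the housing, with room around it. I'll lower it into the well.

Emit:
move_arm(steps="0 1 -4 8 0 0 0; 0 0 0 12 0 0 0; 0 0 0 12 0 0 0; 0 0 0 12 0 0 0; 0 0 0 0 0 0 0")

```text
time: 7.0
eef_pos: [0.6093, 0.1625, 0.0386]
tcp_rot: [[0.995, 0.1, -0.004], [0.1, -0.995, -0.001], [-0.004, 0.0, -1.0]]
ft_force: [-0.7, -0.0, 0.5]
gripper_width: -0.005
```

```bash
python3 -c "
from h import *
go(lip((.5876,.1593),5.8,.024,.027))"
```

```text
t 7.0 pos [0.6093 0.1625 0.0386] yaw 5.75 zx [-0.0041 -0.0006] F [-0.7 -0.   0.5] w -0.01
tool shift mm [ 2.1  1.  11.6]
```

Emit:
move_arm(steps="0 0 0 6 0 0 0; 0 0 0 6 0 0 0; 0 -2 0 0 0 0 0; 0 -3 0 0 0 0 0; 0 -3 0 0 0 0 0")

```text
time: 7.42
eef_pos: [0.6031, 0.1621, 0.0296]
tcp_rot: [[0.995, 0.1, 0.0], [0.1, -0.995, 0.0], [0.0, -0.0, -1.0]]
ft_force: [0.5, -0.1, -0.2]
gripper_width: -0.001
```

Emit:
move_arm(steps="0 -4 0 0 0 0 0; 0 -4 0 0 0 0 0; 0 -4 0 0 0 0 0; 0 -4 0 0 0 0 0; 0 -4 0 0 0 0 0")

```text
time: 7.83
eef_pos: [0.5837, 0.1601, 0.0299]
tcp_rot: [[0.995, 0.1, 0.002], [0.1, -0.995, 0.0], [0.002, -0.0, -1.0]]
ft_force: [2.5, 0.7, 1.2]
gripper_width: 0.001
```

Emit:
move_arm(steps="0 -4 0 0 0 0 0; 0 -4 0 0 0 0 0; 0 -4 0 0 0 0 0; 0 -4 0 0 0 0 0; 0 -4 0 0 0 0 0")

```text
time: 8.25
eef_pos: [0.5632, 0.158, 0.0294]
tcp_rot: [[0.995, 0.1, 0.0], [0.1, -0.995, 0.0], [0.0, -0.0, -1.0]]
ft_force: [2.8, -0.0, 2.6]
gripper_width: 0.002
```

```bash
python3 -c "
from h import *
go(lip((.5876,.1593),5.8,.014-.085,.027))"
```

```text
t 8.25 pos [0.5632 0.158  0.0294] yaw 5.75 zx [0.0003 0.0001] F [ 2.8 -0.   2.6] w 0.0
tool shift mm [-46.6   1.3   2.4]
```

It's hooked and drawing with about 2.8 N. Roughly 47 mm is left.

Emit:
move_arm(steps="0 -4 0 0 0 0 0; 0 -4 0 0 0 0 0; 0 -4 0 0 0 0 0; 0 -4 0 0 0 0 0; 0 -4 0 0 0 0 0")

```text
time: 8.67
eef_pos: [0.5432, 0.156, 0.0293]
tcp_rot: [[0.995, 0.1, -0.0], [0.1, -0.995, 0.0], [-0.0, -0.0, -1.0]]
ft_force: [1.5, 0.4, 2.0]
gripper_width: 0.002
```

Emit:
move_arm(steps="0 -4 0 0 0 0 0; 0 -4 0 0 0 0 0; 0 -4 0 0 0 0 0; 0 -3 0 0 0 0 0; 0 -3 0 0 0 0 0")

```text
time: 9.08
eef_pos: [0.5252, 0.1542, 0.0293]
tcp_rot: [[0.995, 0.1, -0.0], [0.1, -0.995, 0.0], [-0.0, -0.0, -1.0]]
ft_force: [1.6, -1.0, 0.8]
gripper_width: 0.004
```

Emit:
move_arm(steps="0 -2 0 0 0 0 0; 0 -2 0 0 0 0 0; 0 -2 0 0 0 0 0; 0 -2 0 0 0 0 0; 0 0 0 0 0 0 0")

```text
time: 9.5
eef_pos: [0.5169, 0.1534, 0.0292]
tcp_rot: [[0.995, 0.1, -0.001], [0.1, -0.995, -0.0], [-0.001, -0.0, -1.0]]
ft_force: [1.4, 0.4, 0.7]
gripper_width: -0.002
```

```bash
python3 -c "
from h import *
go(lip((.5876,.1593),5.8,.014-.085,.027))"
```

```text
t 9.5 pos [0.5169 0.1534 0.0292] yaw 5.74 zx [-0.0012 -0.    ] F [1.4 0.4 0.7] w -0.0
tool shift mm [-0.   1.2  2.2]
```

Close to the stop now, so I'll continue until the force rises.

Emit:
move_arm(steps="0 -2 0 0 0 0 0; 0 -2 0 0 0 0 0; 0 0 0 0 0 0 0")

```text
time: 9.75
eef_pos: [0.5168, 0.1534, 0.0296]
tcp_rot: [[0.995, 0.1, 0.006], [0.1, -0.995, 0.001], [0.006, -0.0, -1.0]]
ft_force: [8.3, 0.1, -5.8]
gripper_width: 0.003
```

Emit:
move_arm(steps="0 -2 0 0 0 0 0; 0 0 0 0 0 0 0")

```text
time: 9.92
eef_pos: [0.5168, 0.1534, 0.0299]
tcp_rot: [[0.995, 0.1, 0.009], [0.1, -0.995, 0.001], [0.009, -0.0, -1.0]]
ft_force: [11.5, 1.2, -8.8]
gripper_width: 0.002
```

Emit:
move_arm(steps="0 -2 0 0 0 0 0; 0 0 0 0 0 0 0")

```text
time: 10.08
eef_pos: [0.5168, 0.1535, 0.0302]
tcp_rot: [[0.995, 0.1, 0.013], [0.1, -0.995, 0.002], [0.013, -0.001, -1.0]]
ft_force: [15.0, 1.0, -10.2]
gripper_width: 0.004
```

It's at the outer stop: no motion while the force rises to 15 N. I'll unhook to mid-well, lift straight up, and clear the view.

Emit:
move_arm(steps="0 9 0 0 0 0 0; 0 5 0 0 0 0 0; 0 5 0 0 0 0 0; 0 0 0 0 0 0 0; 0 0 0 -15 0 0 0")

```text
time: 10.5
eef_pos: [0.5259, 0.1541, 0.0421]
tcp_rot: [[0.995, 0.1, -0.006], [0.1, -0.995, -0.001], [-0.006, 0.0, -1.0]]
ft_force: [-0.2, -0.4, 0.1]
gripper_width: -0.006
```

Emit:
move_arm(steps="0 0 0 -20 0 0 0; 0 0 0 -35 0 0 0; 0 0 0 -40 0 0 0; 0 0 0 -40 0 0 0; 0 0 0 -20 0 0 0")

```text
time: 10.92
eef_pos: [0.5294, 0.1548, 0.2036]
tcp_rot: [[0.995, 0.1, 0.004], [0.1, -0.995, 0.001], [0.004, -0.0, -1.0]]
ft_force: [0.6, 0.4, -0.3]
gripper_width: -0.002
```

Emit:
move_arm(steps="0 0 35 0 0 0 0; 0 0 35 0 0 0 0; 0 0 35 0 0 0 0; 0 0 35 0 0 0 0; 0 0 35 0 0 0 0")

```text
time: 11.33
eef_pos: [0.5448, -0.0207, 0.199]
tcp_rot: [[0.995, 0.101, -0.002], [0.101, -0.995, 0.0], [-0.002, -0.001, -1.0]]
ft_force: [0.4, 0.1, -0.1]
gripper_width: 0.0
```

Emit:
move_arm(steps="0 0 35 0 0 0 0; 0 0 35 0 0 0 0; 0 0 35 0 0 0 0; 0 0 35 0 0 0 0; 0 0 0 0 0 0 0")

```text
time: 11.75
eef_pos: [0.5603, -0.1648, 0.199]
tcp_rot: [[0.995, 0.096, 0.0], [0.096, -0.995, -0.003], [-0.0, 0.003, -1.0]]
ft_force: [0.7, 0.4, 0.3]
gripper_width: -0.003
```

```bash
python3 - <<'E'
from h import *
im,d=manip.get_image("top"); im2,_=manip.get_image("side")
v=np.hstack([cv2.resize(im[110:290,165:375],(400,343)),cv2.resize(im2[170:350,140:350],(400,343))]); cv2.imwrite('pics/t4.png',v[...,::-1])
hsv=cv2.cvtColor(im,cv2.COLOR_RGB2HSV); m=cv2.inRange(hsv,(20,110,80),(35,255,255))
k,l,s,c=cv2.connectedComponentsWithStats(m)
for i in range(1,k):
    if s[i,4]<20 : continue
    y,x=np.where(l==i); P=ray("top",np.c_[x,y],.042)
    print(s[i],"lip mean",P.mean(0).round(4))
go([0,0,0])
E
```

```text
[254 200  37   7 107] lip mean [0.5826 0.0145 0.042 ]
[322 209  14   3  36] lip mean [ 0.5658 -0.1236  0.042 ]
[198 232  38   7 110] lip mean [0.503  0.1506 0.042 ]
t 11.85 pos [ 0.5592 -0.1597  0.1987] yaw 5.59 zx [-0.0018  0.0012] F [0.5 0.8 0.3] w 0.0
tool shift mm [-540.6 -213.1  199.9]
```

View pics/t4.png

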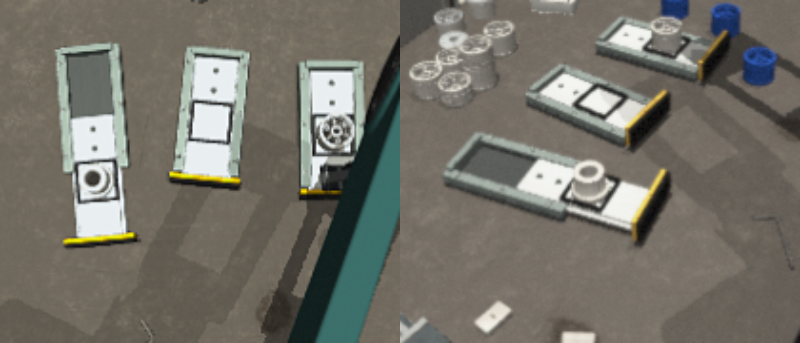

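The final picture shows the flanged slide drawn out with its housing upright in the nest, the empty slide home, and the plain slide unmoved. Handing in.

```bash
python3 -c "
from plant import manip
print(manip.finish_job())"
```

```text
the job is handed in; nothing more can be done
None
```

The job is done in the order asked and handed in at about 12 s of the 45 s allowed; no verdict was reported.

- **Empty slide (middle):** I pushed it home with the shut fingertips against its front. It stopped moving while the force rose to 12 N. The last picture shows its lip flush with the rail ends, and it stayed there.
- **Flanged slide (left):** I hooked the shut fingertips behind its lip and drew it out until it stopped moving at 15 N. The camera puts its travel at 85 mm, which is its outer stop. I then unhooked and lifted clear.
- **Left alone:** Both housings stand upright in their nests. The plain slide's lip measured the same after the push as at the start; in the last view the arm partly hid it, but the visible part had not moved. I did not re-measure the loose blocks, but the arm never went near them while low.
- **Limits:** The gripper stayed shut throughout, so neither lip was pinched. The highest force I read was about 18 N at the wrist, well under the limit. No check failed.

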